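Lock the screwdriver cradle

TASK

One of the three screwdrivers in the wooden cradle stands out of its lane towards the open end. While the steel keeper bar is still well open, push it fully home against the end stop, level with the other two; then swing the hinged bar shut across the ends of the three handles until it has snapped past the sprung ball of its catch, and leave it locked.

Things in the scene. Friction and masses are not known exactly. Their poses are not given: they have to be found in the camera images.
- cradle: plywood cradle fixed to the bench, three open lanes. Origin at bench height under the middle of the open ends; +x along the lanes to the metal end stop (face at x = 211 mm), y across, z up. Base board x -30 to 225, y -82 to 82, 8 mm thick: its top is the lane floor. Lanes 36 mm wide, centres y = 50, 0, -50; walls z = 26 mm high, from x = 8. A driver that is home has its origin at x = 107
- catch_ball (a point): centre of the sprung steel ball (radius 7 mm, top at z = 18.5 mm) in the catch: dark steel block beside the open ends at cradle y = -91, 50 x 26 mm, 13 mm high, with an upright stop (12 mm thick, 45 mm high) behind the ball, against which the bar shuts. Ball centre: cradle x = -20, y = -91, z = 11 mm
- driver_1: one of three alike screwdrivers in the lanes, 209 mm long (handle 28 mm wide, 32 mm high, 100 mm long; shank 7 mm thick). Origin at the middle of its length, on its underside; its own +y runs to the handle's end, 104 mm from the origin, and points along the cradle's -x. Which lies in which lane, and in which lane one stands out (by 35 to 60 mm), varies. 0.05 to 0.1 kg
- driver_2: one of three alike screwdrivers in the lanes, 209 mm long (handle 28 mm wide, 32 mm high, 100 mm long; shank 7 mm thick). Origin at the middle of its length, on its underside; its own +y runs to the handle's end, 104 mm from the origin, and points along the cradle's -x. Which lies in which lane, and in which lane one stands out (by 35 to 60 mm), varies. 0.05 to 0.1 kg
- driver_3: one of three alike screwdrivers in the lanes, 209 mm long (handle 28 mm wide, 32 mm high, 100 mm long; shank 7 mm thick). Origin at the middle of its length, on its underside; its own +y runs to the handle's end, 104 mm from the origin, and points along the cradle's -x. Which lies in which lane, and in which lane one stands out (by 35 to 60 mm), varies. 0.05 to 0.1 kg
- keeper (a joint): swing of the keeper bar, rad: 0 = shut on its stop, along the cradle's y at x = -13 mm across the handle ends; grows as it opens, tip towards the cradle's -x, to 2.0; starts at 1.45 to 1.9. Stays where left. Push it by its outer face: near 0.08 it meets the ball and needs about 3 N at the tip to pass; once at 0.02 or less the ball is up behind it and holds it
- keeper_hinge (a point): the pivot's axis at half the bar's height: cradle x = -13, y = 100, z = 30 mm; the pivot post with its cap is 47 mm high
- keeper_tip (a point): the free end of the keeper bar, 209 mm from the pivot's axis, at half height; bar 8 mm thick, 20 mm high (z = 20 to 40 mm), flat steel. A carton with a loudspeaker, under 0.35 m high, stands at the bench's right-hand edge: approach from above

How it is judged (in metres and radians):
On the way:
1. all three screwdrivers are home while the keeper bar is still well open (over 0.8 rad) (value of joint keeper above 0.8 rad and x of each of driver_1, driver_2, driver_3 in the frame of cradle above 0.095 m), for 0.2 s.
At the end, for the whole second after the job is handed in: Keeper bar shut past its ball (joint under 0.03 rad) and still; all three screwdrivers lie in their lanes on the floor, origins beyond x = 95 mm of the cradle (home is 107), within 0.2 rad of the lanes, at rest (value of joint keeper below 0.03 rad and velocity of joint keeper below 0.05 rad/s and x of each of driver_1, driver_2, driver_3 in the frame of cradle above 0.095 m and z of each of driver_1, driver_2, driver_3 in the frame of cradle below 0.018 m and y of driver_1 in the frame of cradle between -0.065 and 0.065 m and angle between the y axis of each of driver_1, driver_2, driver_3 and the x axis of cradle, either way round below 0.2 rad and linear speed of each of driver_1, driver_2, driver_3 below 0.02 m/s and y of driver_2 in the frame of cradle between -0.065 and 0.065 m and y of driver_3 in the frame of cradle between -0.065 and 0.065 m); the robot touches nothing.
It also fails if it takes over 48 s, if anything falls off the work surface, if the arm or the gripper's body presses on something with over 40 N, if the wrist force passes 120 N, or if a joint passes its speed limit or range.

ROBOT

A 6-joint arm with a two-finger parallel gripper is mounted at the origin on the work surface; the furniture and walls round the work are solid. World frame = base frame: x ahead of the robot, y to its left, z up, the work surface at z = 0. Lengths are in mm, angles in rad, forces in N, time in s.
With the tool pointing down it reaches from about 350 to 975 mm from the base axis. Payload 7.1 kg.
Tool frame: the origin (TCP) lies on the centre line of the jaws, within the pads' length; the fingertips stand 17 mm ahead of it and the grasp point (between the pads) lies 2 mm behind it (tip_extent is the distance from the TCP to the fingertips, in mm); z points along the fingers, y is the line along which they close (so a half turn about z gives the same grasp; the last joint's range is limited). The gripper opens to 88 mm and grips with 3 to 60 N. Pads are 20 mm wide; open, the fingers measure 115 mm over their backs; the gripper's body (75 mm by 178 mm) begins 61 mm behind the grasp point.
Start: joints at [-1.271, 0.423, 1.63, -0, 1.089, -0.019], TCP at [195.91, -593.485, 239.675] pointing down, gripper open.
Joint ranges: [-3, 3], [-0.9, 2.11], [0.09, 2.58], [-1.31, 4.45], [0.11, 2.69], [-2.54, 2.54]. Speed limits (rad/s): [2.39, 2.39, 3.01, 3.14, 3.14, 3.14].

INTERFACE

Orientations are given as a rotation vector (axis times angle).
In Python, from workcell import get_obs, get_image, camera_model, close_job, look_for, outline_of, pinpoint, tip_extent gives the robot as it stands.
- The arm moves only by the shell command python3 -m jog 'ROWS'. ROWS is text: rows parted by semicolons, each of 7 numbers parted by spaces: the shift along the tool's x, y, z as a fraction of full scale, then the turn, a rotation vector about the tool's x, y, z as a fraction of full scale, then the closure, from -1 (fully open) to 1 (shut). A call has 1 to 8 rows; each row is the pose to reach, as a shift and turn from the pose commanded when the call began, along the tool's axes at that moment; what a row does not reach only later rows make up. Full scale, the value 1, is 0.2 m for a shift and 30 degrees for a turn. A row lasts 1/10 s, in which the tool goes at most 50 mm and 8.59 degrees, less where a joint would pass 70% of its speed; a pose out of reach is approached as far as the arm can. A call with a number of a shift or a turn outside -1 to 1 is refused whole. A call with a gripper value outside its range is refused whole. The fingers move at their own pace and stop on an object; the grip force is fixed at half the most. Time passes only in rows, so rows that repeat a pose let the fingers close. It gives the time, the measured TCP pose, the force, the opening and the grip force at its end, in the units of the state.
- get_obs(): the state, without advancing time (a new reading comes with each control period).
- get_image(name): name is "scene" or "top"; returns the picture (384x512x3 uint8, red, green, blue); there is no depth.
- camera_model(name): a dict with "fx", "fy", "cx", "cy" (pixels), "origin" and "orientation" of the camera in the world. Camera axes: x right, y down, z forward; pixel columns grow to the right and rows downward; lengths in mm; the calibration is good to about 2 mm. A picture is of the moment at which its call begins. camera_model takes no time and is no camera call.
- close_job(): hands the job in; it is judged then, once.
Trained networks look in the newest picture that a camera, given by its name, has taken for a name from the list of things; names that differ only in an ending like _2 or _b are one class to them, and where a whole thing is asked for, a point or a joint stands for the part that bears it (a point fixed in the world has none). Each returns a list of dicts, best first, with "confidence" (0 to 1); they miss things now and then, are a little off and sometimes report something else, mostly with a low value. They report only what shows in the picture. A call takes as long as a camera call.
- look_for(target, camera): "xyz" ([x, y, z] in mm, in the coordinates of the camera as it stood for that picture, good to about 4 mm: the middle of the surface that is visible of it).
- outline_of(target, camera): "mask" (384x512 bool, what is visible of it).
- pinpoint(target, camera): "xyz" ([x, y, z] in mm, in the coordinates of the camera as it stood for that picture, good to about 4 mm: a listed point, or the origin of a listed thing).
The state is a dict: "t": time; "qpos": joint angles; "qvel": joint speeds; "joint_torque": joint torques, N m; "ee_pos": TCP position; "orientation": TCP orientation; "ft_force": force on the tool from outside, world axes, zero at the start; "moment": the same for the moment, N m; "width": finger opening in mm; "grasp_force": force on a finger pad.
Only numpy, scipy, OpenCV 4.12 (cv2) and the standard library are available. Lean on these libraries where they do the work, as an engineer would, in place of code of your own. Each camera call takes 0.05 s, during which the arm holds its last target. There are 200 camera calls.

## Working session

There is one attempt and no reset: what is moved stays moved. The work goes in short steps, Python scripts to look and compute and a shell command to move; the robot and the scene stay as the last step left them, time stands still between calls to the robot, and variables do not carry over. Pictures are saved under pics/ and viewed, at most 10 in all, crops included, and the job is handed in when it is done.

```bash
mkdir -p pics
cat > h.py <<'E'
import numpy as np, cv2
from scipy.spatial.transform import Rotation as R
from workcell import *
def c2w(cam,p):
    m=camera_model(cam); o=np.array(m["orientation"])
    r=R.from_rotvec(o) if o.size==3 else R.from_matrix(o)
    return r.apply(p)+np.array(m["origin"])
E
python3 - <<'E'
from h import *
np.set_printoptions(precision=1,suppress=True)
ims=[]
for c in("scene","top"):
    im=get_image(c); ims.append(im)
    for t in("cradle","catch_ball","driver_1","keeper_hinge","keeper_tip"):
        for d in pinpoint(t,c)[:4]: print(c,t,round(d["confidence"],2),c2w(c,np.array(d["xyz"])))
    print(camera_model(c))
cv2.imwrite("pics/a.png",cv2.cvtColor(ims[0],4)); cv2.imwrite("pics/b.png",cv2.cvtColor(ims[1],4))
o=get_obs();print(o["t"],o["ee_pos"],o["orientation"],tip_extent)
E
```

```text
scene cradle 0.7 [ 523.7 -248.7    1. ]
scene catch_ball 0.84 [ 435.2 -253.3   11.5]
scene catch_ball 0.42 [585.1  -5.1  28.4]
scene driver_1 0.98 [ 586.  -288.1    5.9]
scene driver_1 0.84 [ 553.1 -352.6    6. ]
scene driver_1 0.82 [ 499.5 -362.6    4.7]
scene keeper_hinge 0.81 [ 617.2 -213.1   24.8]
scene keeper_tip 0.83 [587.6  -6.3  28.4]
{'fx': 477.1963332524559, 'fy': 477.1963332524559, 'cx': 252.55206088109298, 'cy': 203.7450052496731, 'origin': array([177. , 365.3, 529.3]), 'orientation': array([-0.6,  2.5, -1.3])}
top cradle 0.71 [ 521.9 -250.7   -0.3]
top catch_ball 0.76 [ 431.4 -253.4    9.8]
top driver_1 0.9 [ 502.5 -360.    10.8]
top driver_1 0.87 [ 585.6 -291.3    9.8]
top keeper_hinge 0.88 [ 620.3 -216.4   25.9]
top keeper_tip 0.8 [586.9  -4.7  28.5]
{'fx': 390.9581272451138, 'fy': 390.9581272451138, 'cx': 258.5266547911127, 'cy': 195.8128732887675, 'origin': array([ 345.5, -236.9,  907.1]), 'orientation': array([-2.1,  2.2, -0.2])}
0.6 [ 195.9 -593.5  239.7] [-3.1 -0.5  0. ] 17.0
```

View pics/a.png

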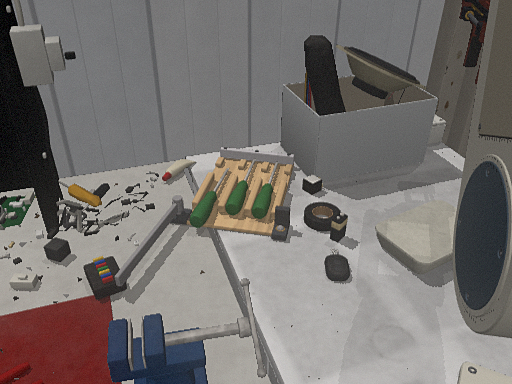

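View pics/b.png

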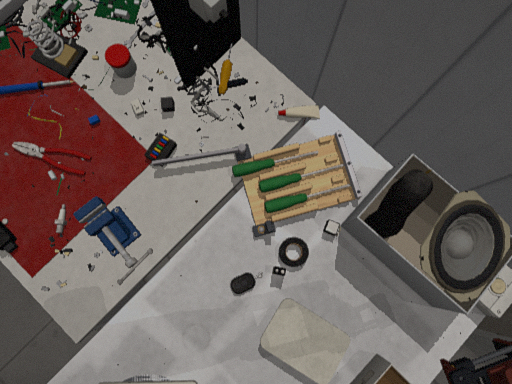

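The top view shows the driver in the cradle's +y lane, nearest the hinge, standing out (handle about px 250,168). The keeper bar is wide open, from (243,152) to (160,162). The catch block is at (263,229), and the carton is beyond the end stop on the right. I'll fit the cradle frame next.

```bash
cat >> h.py <<'E'
def fit():
    from scipy.optimize import least_squares
    P=[(0,0),(0,0),(-20,-91),(-20,-91),(-13,100),(-13,100),(107,0),(107,-50),(107,-50)]
    W=[(523.7,-248.7),(521.9,-250.7),(435.2,-253.3),(431.4,-253.4),(617.2,-213.1),(620.3,-216.4),(553.1,-352.6),(499.5,-362.6),(502.5,-360)]
    P=np.array(P,float);W=np.array(W)
    f=lambda v:(P@np.array([[np.cos(v[2]),np.sin(v[2])],[-np.sin(v[2]),np.cos(v[2])]])+v[:2]-W).ravel()
    s=least_squares(f,[524,-250,-1.3]);return s.x,s.fun
V=np.array([0,0,0.]);V,RES=fit()
def w2c(p):
    p=np.array(p,float);c,s=np.cos(V[2]),np.sin(V[2]);d=p[:2]-V[:2]
    return np.array([c*d[0]+s*d[1],-s*d[0]+c*d[1],p[2]])
def where():
    o=get_obs();r=R.from_rotvec(o["orientation"]).as_matrix()
    print("t",round(o["t"],2),"cradle",w2c(o["ee_pos"]).round(1),"yaw_err deg",np.degrees(np.arctan2(r[1,1],r[0,1])-V[2]).round(2),"F",np.round(o["ft_force"],1),"w",round(o["width"],1))
E
python3 - <<'E'
from h import *
print(V,RES.round(1)); where()
print(w2c([586,-289.7,8]),w2c([587.2,-5.5,28]))
r=R.from_rotvec(get_obs()["orientation"]).as_matrix();print(r.round(3))
E
```

```text
[ 524.88180308 -249.29159926   -1.33117317] [ 1.2 -0.6  3.   1.4 -3.5  1.8  0.3  1.9  1.7  0.2 -1.4  3.5 -2.8 -0.6
  2.2 -2.5 -0.8 -5.1]
t 0.6 cradle [ 256.3 -401.3  239.7] yaw_err deg 4.54 F [ 1.2  0.3 -0.4] w 87.9
[53.75941428 49.78150481  8.        ] [-222.03547207  118.39827144   28.        ]
[[ 0.95   0.313 -0.   ]
 [ 0.313 -0.95   0.   ]
 [-0.    -0.    -1.   ]]
```

```bash
python3 -m jog '0 0 -0.25 0 0 0 1; 0 0 -0.5 0 0 0 1; 0 0 -0.75 0 0 0 1; 0 0 -1 0 0 0.15 1; 0 0 -1 0 0 0.15 1; 0 0 -1 0 0 0.15 1; 0 0 -1 0 0 0.15 1'; python3 -c "from h import *;where()"
```

```text
t: 1.3
ee_pos: [195.7, -592.8, 437.9]
orientation: [-3.116, -0.377, 0.001]
ft_force: [-0.6, -0.3, -0.2]
width: 35.0
grasp_force: 0.0
t 1.3 cradle [ 255.6 -401.3  437.9] yaw_err deg 0.06 F [-0.6 -0.3 -0.2] w 35.0
```

```bash
M='1'; python3 -m jog '0.2 -0.15 0 0 0 0 1; 0.4 -0.3 0 0 0 0 1; 0.6 -0.45 0 0 0 0 1; 0.8 -0.6 0 0 0 0 1; 1 -0.75 0 0 0 0 1; 1 -0.75 0 0 0 0 1; 1 -0.75 0 0 0 0 1' | head -2; python3 -m jog '0.2 -0.15 0 0 0 0 1; 0.4 -0.3 0 0 0 0 1; 0.6 -0.45 0 0 0 0 1; 0.8 -0.6 0 0 0 0 1; 1 -0.75 0 0 0 0 1; 1 -0.75 0 0 0 0 1; 1 -0.75 0 0 0 0 1' | head -2; python3 -c "from h import *;where()"
```

```text
t: 2.0
ee_pos: [354.8, -399.0, 437.9]
t: 2.7
ee_pos: [512.9, -207.4, 438.3]
t 2.7 cradle [-43.6  -1.7 438.3] yaw_err deg 0.09 F [-0.7  0.3 -0.2] w 0.2
```

```bash
python3 -m jog '0.25 -0.2 0 0 0 0 1; 0.25 -0.2 0.25 0 0 0 1; 0.25 -0.2 0.5 0 0 0 1; 0.25 -0.2 0.75 0 0 0 1; 0.25 -0.2 1 0 0 0 1; 0.25 -0.2 1 0 0 0 1; 0.25 -0.2 1 0 0 0 1' | head -2; python3 -m jog '0 0 0.25 0 0 0 1; 0 0 0.5 0 0 0 1; 0 0 0.7 0 0 0 1; 0 0 0.7 0 0 0 1; 0 0 0.7 0 0 0 1'
python3 - <<'E'
from h import *
where(); im=get_image("top"); cv2.imwrite("pics/c.png",cv2.resize(cv2.cvtColor(im,4)[100:260,140:380],None,fx=3,fy=3))
E
```

```text
t: 3.4
ee_pos: [551.3, -157.9, 239.6]
t: 3.9
ee_pos: [553.8, -157.3, 102.2]
orientation: [3.118, 0.375, 0.004]
ft_force: [-0.3, -0.2, 0.8]
width: 0.7
grasp_force: 0.0
t 3.9 cradle [-82.5  50.  102.2] yaw_err deg -0.01 F [-0.3 -0.2  0.8] w 0.7
```

View pics/c.png

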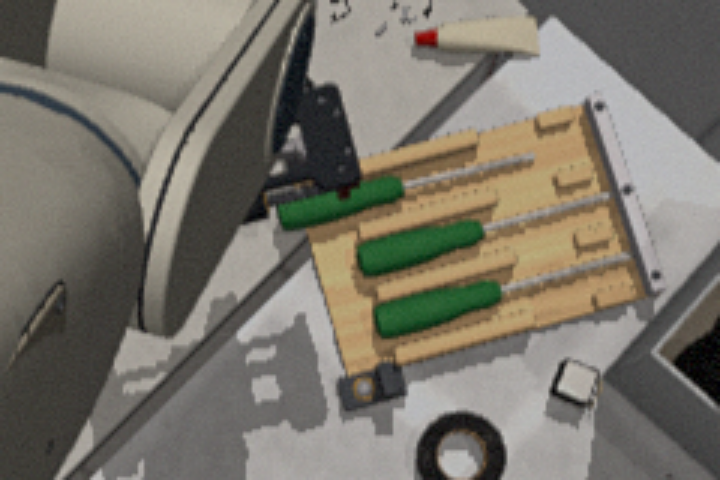

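The gripper's body is above the protruding handle (end at crop px 285,215), and the fingers are behind it. It's clear to go down.

```bash
python3 -m jog '0 0 0.2 0 0 0 1; 0 0 0.35 0 0 0 1; 0 0 0.35 0 0 0 1; 0 0 0.35 0 0 0 1'; python3 -m jog '0 0.05 0 0 0 0 1; 0 0.1 0 0 0 0 1; 0 0.15 0 0 0 0 1; 0 0.2 0 0 0 0 1; 0 0.25 0 0 0 0 1;0 0.25 0 0 0 0 1'; python3 -c "from h import *;where()"
```

```text
t: 4.35
ee_pos: [553.9, -156.8, 32.2]
orientation: [3.118, 0.376, 0.005]
ft_force: [-0.2, -0.2, -0.1]
width: 0.3
grasp_force: 0.0
t: 4.95
ee_pos: [564.5, -206.4, 29.8]
orientation: [3.119, 0.374, 0.001]
ft_force: [-0.5, 0.1, -0.3]
width: 0.6
grasp_force: 0.0
t 4.95 cradle [-32.3  48.7  29.8] yaw_err deg -0.05 F [-0.5  0.1 -0.3] w 0.6
```

```bash
python3 -m jog '0 0.04 0 0 0 0 1; 0 0.075 0 0 0 0 1; 0 0.075 0 0 0 0 1; 0 0.075 0 0 0 0 1'; python3 -m jog '0 0.01 0 0 0 0 1; 0 0.02 0 0 0 0 1; 0 0.025 0 0 0 0 1; 0 0.025 0 0 0 0 1'|grep force;  python3 - <<'E'
from h import *
where(); im=get_image("scene"); cv2.imwrite("pics/d.png",cv2.resize(cv2.cvtColor(im,4)[130:260,150:330],None,fx=4,fy=4))
for c in("scene","top"):
    if c=="top": get_image(c)
    for d in pinpoint("driver_1",c)[:4]: print(c,round(d["confidence"],2),w2c(c2w(c,np.array(d["xyz"]))).round(1))
E
```

```text
t: 5.35
ee_pos: [567.5, -219.4, 29.6]
orientation: [-3.119, -0.376, 0.0]
ft_force: [0.4, 0.7, 0.2]
width: 0.6
grasp_force: 0.0
ft_force: [0.3, -0.3, 0.5]
grasp_force: 0.0
t 5.75 cradle [-13.9  48.6  29.7] yaw_err deg 0.04 F [ 0.3 -0.3  0.5] w 0.5
scene 0.98 [107.5   1.6   4.2]
scene 0.83 [104.8 -48.7   4.2]
scene 0.55 [96.4 50.4  7.5]
top 0.87 [103.5   4.9  12.2]
top 0.7 [102.6 -48.3  11.7]
top 0.66 [102.4  50.6   5.3]
```

View pics/d.png

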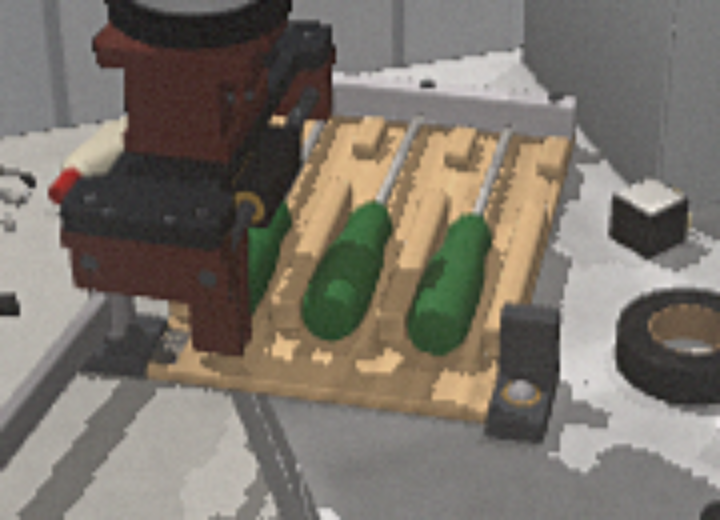

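Driver 3's handle (crop px 265,270) is nearly home behind the fingers. No stop force has shown yet, so I'll push on in small steps until one does.

```bash
python3 -m jog '0 0.01 0 0 0 0 1; 0 0.015 0 0 0 0 1; 0 0.015 0 0 0 0 1'|grep ft_f;python3 -c "from h import *;where()"; python3 -m jog '0 0.01 0 0 0 0 1; 0 0.015 0 0 0 0 1; 0 0.015 0 0 0 0 1'|grep ft_f; python3 -c "from h import *;where()"
```

```text
ft_force: [0.0, 0.6, -0.5]
t 6.25 cradle [-10.8  48.6  29.7] yaw_err deg 0.03 F [ 0.   0.6 -0.5] w 0.4
ft_force: [0.4, -0.2, 0.2]
t 6.55 cradle [-7.8 48.6 29.7] yaw_err deg 0.02 F [ 0.4 -0.2  0.2] w 0.7
```

```bash
for i in 1; do python3 -m jog '0 0.01 0 0 0 0 1; 0 0.01 0 0 0 0 1; 0 0.01 0 0 0 0 1'|grep ft_f; done; python3 -m jog '0 0.01 0 0 0 0 1; 0 0.01 0 0 0 0 1; 0 0.01 0 0 0 0 1'|grep ft_f;  python3 -c "from h import *;where()"
```

```text
ft_force: [-1.7, 4.4, 3.6]
ft_force: [-2.4, 12.2, 6.4]
t 7.15 cradle [-6.7 47.9 29.6] yaw_err deg 0.02 F [-2.4 12.2  6.4] w 0.3
```

Contact with the stop is at 12 N and the driver is home. Next I back off, lift, and cross over the bar to its outer side. I'll also work out the swing path.

```bash
python3 -m jog '0 -0.15 0 0 0 0 1; 0 -0.25 0 0 0 0 1; 0 -0.25 -0.25 0 0 0 1; 0 -0.25 -0.5 0 0 0 1; 0 -0.25 -0.5 0 0 0 1; 0.2 -0.4 -0.5 0 0 0 1; 0.4 -0.6 -0.5 0 0 0 1; 0.6 -0.6 -0.5 0 0 0 1'
python3 - <<'E'
from h import *
where(); im=get_image("top"); im=get_image("scene"); cv2.imwrite("pics/e.png",cv2.resize(cv2.cvtColor(im,4)[140:310,70:310],None,fx=3,fy=3))
for c in("scene","top"):
  for t in ("driver_1","keeper_tip"):
    for d in pinpoint(t,c)[:4]: print(c,t,round(d["confidence"],2),w2c(c2w(c,np.array(d["xyz"]))).round(1))
for k,th in enumerate(np.linspace(1.7,0,18)):
    r=115+45*k/17; off=4+13.5*np.cos(th)+10*np.sin(th)
    print(round(th,2),(np.array([-13,100])+r*np.array([-np.sin(th),-np.cos(th)])+off*np.array([-np.cos(th),np.sin(th)])).round(0))
E
```

```text
t: 7.95
ee_pos: [658.1, -85.4, 129.2]
orientation: [-3.118, -0.379, 0.004]
ft_force: [0.2, -1.4, 0.2]
width: 0.7
grasp_force: 0.0
t 7.95 cradle [-127.6  168.3  129.2] yaw_err deg 0.13 F [ 0.2 -1.4  0.2] w 0.7
scene driver_1 0.76 [104.4  49.4   8.7]
scene driver_1 0.75 [103.7   3.    6.6]
scene driver_1 0.68 [103.5 -49.4   5.5]
scene keeper_tip 0.78 [-223.1  118.7   28. ]
top driver_1 0.95 [106.   47.5   6.7]
top driver_1 0.92 [105.6   4.1   9.4]
top driver_1 0.62 [105.5 -50.1  13.6]
top keeper_tip 0.66 [-221.3  114.9   29.8]
1.7 [-125.  127.]
1.6 [-130.  117.]
1.5 [-134.  106.]
1.4 [-137.   95.]
1.3 [-139.   83.]
1.2 [-139.   71.]
1.1 [-138.   58.]
1.0 [-136.   44.]
0.9 [-132.   31.]
0.8 [-127.   18.]
0.7 [-120.    5.]
0.6 [-112.   -7.]
0.5 [-101.  -19.]
0.4 [-90. -30.]
0.3 [-77. -39.]
0.2 [-63. -48.]
0.1 [-47. -55.]
0.0 [-30. -60.]
```

View pics/e.png

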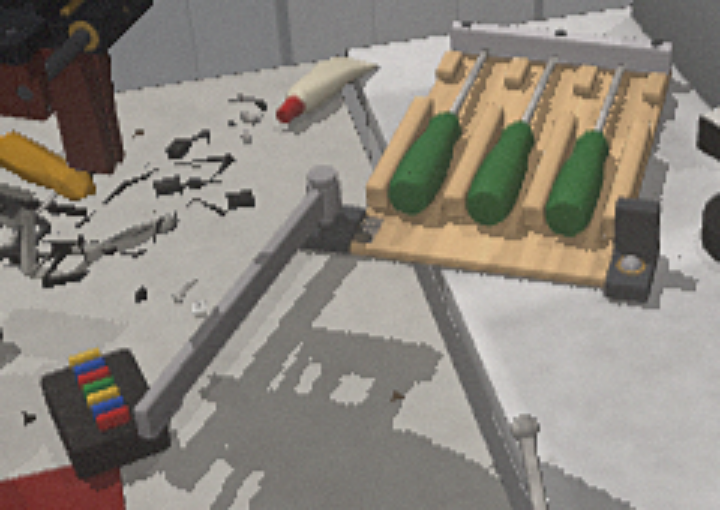

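The three handles are now level and home (crop px 425,180; 500,180; 578,190). The bar is still open, and the fingers are on its outer side. I'll go down and begin the swing.

```bash
python3 -m jog '0 0 0.2 0 0 0 1; 0 0 0.4 0 0 0 1; 0 0 0.435 0 0 0 1; 0 0 0.435 0 0 0 1'|grep ft; python3 -c "from h import *;where()"; python3 -m jog '-0.1 0 0 0 0 0 1; -0.2 0 0 0 0 0 1; -0.25 -0.01 0 0 0 0 1; -0.3 -0.025 0 0 0 0 1; -0.35 -0.04 0 0 0 0 1; -0.4 -0.05 0 0 0 0 1;-0.4 -0.05 0 0 0 0 1'|grep ft;python3 -c "from h import *;where()"
```

```text
ft_force: [-0.1, 0.1, 1.1]
t 8.65 cradle [-124.   166.6   41.5] yaw_err deg -0.03 F [-0.1  0.1  1.1] w 0.4
ft_force: [-0.6, -0.0, -0.2]
t 9.35 cradle [-134.6   87.1   42.7] yaw_err deg 0.04 F [-0.6 -0.  -0.2] w 0.7
```

```bash
python3 -m jog '-0.08 -0.02 0 0 0 0 1; -0.145 -0.015 0 0 0 0 1; -0.215 -0.005 0 0 0 0 1; -0.28 0.015 0 0 0 0 1; -0.345 0.04 0 0 0 0 1; -0.41 0.075 0 0 0 0 1; -0.47 0.115 0 0 0 0 1; -0.47 0.115 0 0 0 0 1'|grep ft
python3 - <<'E'
from h import *
where(); im=get_image("top"); im=get_image("scene"); cv2.imwrite("pics/f.png",cv2.resize(cv2.cvtColor(im,4)[120:310,70:310],None,fx=3,fy=3))
for c in("scene","top"):
    for d in pinpoint("keeper_tip",c)[:2]: print(c,round(d["confidence"],2),w2c(c2w(c,np.array(d["xyz"]))).round(1))
E
```

```text
ft_force: [-0.8, 0.0, 0.2]
t 10.15 cradle [-110.1   -7.4   42.6] yaw_err deg -0.08 F [-0.8  0.   0.2] w 0.3
scene 0.93 [-129.1  -73.5   33.6]
top 0.55 [-126.7  -76.1   31.1]
```

View pics/f.png

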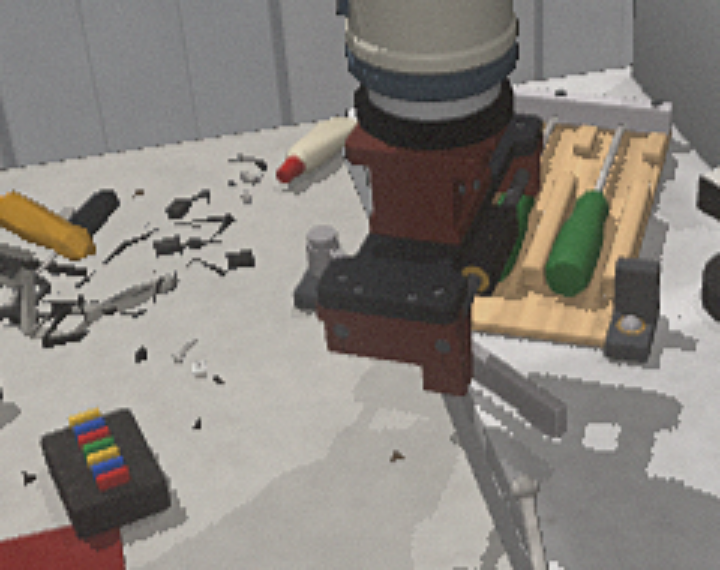

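The bar has swung to about 0.58 rad (tip at crop px 560,425), which matches the model. I'll continue to just short of the ball.

```bash
python3 -m jog '-0.06 0.045 0 0 0 0 1; -0.115 0.1 0 0 0 0 1; -0.16 0.165 0 0 0 0 1; -0.205 0.235 0 0 0 0 1; -0.235 0.3 0 0 0 0 1; -0.235 0.3 0 0 0 0 1'|grep ft; python3 -c "from h import *;where()"; python3 -m jog '-0.01 0.02 0 0 0 0 1; -0.02 0.04 0 0 0 0 1; -0.025 0.06 0 0 0 0 1; -0.025 0.06 0 0 0 0 1'|grep ft; python3 -c "from h import *;where()"
```

```text
ft_force: [-0.1, 0.4, 0.1]
t 10.95 cradle [-49.4 -53.   42.7] yaw_err deg -0.06 F [-0.1  0.4  0.1] w 0.5
ft_force: [-0.5, -0.7, -0.7]
t 11.35 cradle [-38.7 -57.3  42.7] yaw_err deg 0.04 F [-0.5 -0.7 -0.7] w 0.8
```

```bash
python3 -m jog '0 0.015 0 0 0 0 1; 0 0.03 0 0 0 0 1; 0 0.03 0 0 0 0 1'|grep ft;  python3 -m jog '0 0.01 0 0 0 0 1; 0 0.02 0 0 0 0 1; 0 0.02 0 0 0 0 1'|grep ft; python3 -c "from h import *;where()"; python3 -m jog '0 0.01 0 0 0 0 1; 0 0.015 0 0 0 0 1; 0 0.015 0 0 0 0 1'|grep ft; python3 -c "from h import *;where()"
```

```text
ft_force: [-0.3, -0.3, 0.9]
ft_force: [0.1, -0.4, 0.0]
t 11.95 cradle [-28.5 -57.3  42.7] yaw_err deg 0.04 F [ 0.1 -0.4  0. ] w 0.4
ft_force: [-0.5, 0.6, 0.0]
t 12.25 cradle [-25.6 -57.4  42.7] yaw_err deg 0.03 F [-0.5  0.6  0. ] w 0.8
```

```bash
python3 -m jog '0 0.01 0 0 0 0 1; 0 0.015 0 0 0 0 1; 0 0.015 0 0 0 0 1'|grep ft;  python3 -m jog '0 0.01 0 0 0 0 1; 0 0.01 0 0 0 0 1; 0 0.01 0 0 0 0 1'|grep ft; python3 -c "from h import *;where()"
```

```text
ft_force: [2.3, 11.6, 3.4]
ft_force: [1.9, 19.4, 7.4]
t 12.85 cradle [-24.6 -57.7  42.5] yaw_err deg 0.0 F [ 1.9 19.4  7.4] w 0.1
```

19 N against a firm stop, well beyond the ball's force. I'll withdraw along -x, lift, and check.

```bash
python3 -m jog '0 -0.05 0 0 0 0 1; 0 -0.2 0 0 0 0 1; 0 -0.4 0 0 0 0 1; 0 -0.4 -0.25 0 0 0 1; 0 -0.4 -0.5 0 0 0 1; 0 -0.6 -0.75 0 0 0 1; 0 -0.8 -1 0 0 0 1; 0 -1 -1 0 0 0 1'|grep ft
python3 - <<'E'
from h import *
where(); im2=get_image("top"); im=get_image("scene")
a=cv2.resize(cv2.cvtColor(im,4)[140:260,180:310],None,fx=4,fy=4);cv2.imwrite("pics/g.png",a)
for c in("scene","top"):
  for t in ("driver_1","keeper_tip"):
    for d in pinpoint(t,c)[:3]: print(c,t,round(d["confidence"],2),w2c(c2w(c,np.array(d["xyz"]))).round(1))
E
```

```text
ft_force: [0.5, 0.0, 0.3]
t 13.65 cradle [-209.6  -56.   242. ] yaw_err deg -0.09 F [0.5 0.  0.3] w 0.2
scene driver_1 0.85 [100.6  52.   10.1]
scene driver_1 0.79 [103.5 -47.3   4.6]
scene driver_1 0.66 [107.9   3.5   4. ]
top driver_1 0.96 [106.7  49.5   6.9]
top driver_1 0.86 [105.4 -45.9  12.9]
top driver_1 0.76 [107.1   3.    9.6]
top keeper_tip 0.84 [  -8.9 -111.    29.7]
```

View pics/g.png

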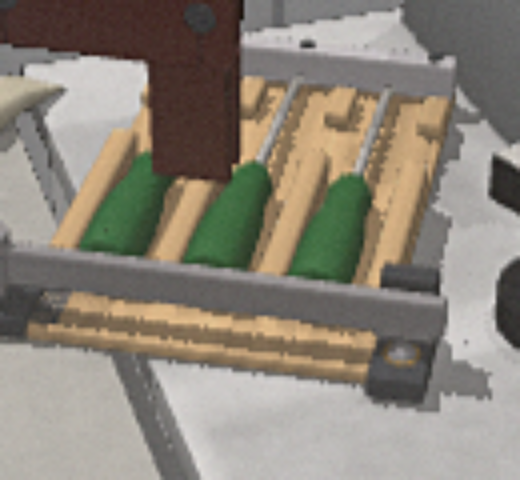

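The bar lies shut against its stop, with the ball showing in front of it (crop px 402,352), and all three handles are home. The arm is clear, so I'm handing in.

```bash
python3 -c "from workcell import *;print(close_job())"
```

```text
the job is handed in; nothing more can be done
None
```

The job is handed in at about 14 s: I pushed the protruding driver home while the keeper bar was still well open, then shut the bar past its ball onto the stop; the final picture shows it locked, all three drivers home and the arm clear, but no verdict came back.

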